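# Fetch the lidded dish from among the reagent bottles

## Robot

A 7-joint arm with a two-finger parallel gripper is mounted at the origin on the work surface. World frame = base frame: x ahead of the robot, y to its left, z up, the work surface at z = 0. Lengths are in m, angles in rad, forces in N, time in s.
With the tool pointing down it reaches from about 0.4 to 0.9 m from the base axis. Payload 5.6 kg.
Tool frame: the origin (TCP) lies at the very end of the fingers, on their centre line; the grasp point (between the pads) lies manip.tcp_to_grasp behind it (manip.tcp_to_grasp is the distance from the TCP to the grasp point, in m); z points along the fingers, y is the line along which they close (so a half turn about z gives the same grasp; the last joint's range is limited). The gripper opens to 92 mm and grips with 3 to 60 N. Pads are 20 mm wide; open, the fingers measure 128 mm over their backs; the gripper's body (75 mm by 189 mm) begins 69 mm behind the grasp point.
Start: joints at [1.087, 0.468, -0.012, 1.603, 0.006, 1.071, -0.056], TCP at [0.277, -0.588, 0.215] pointing down, gripper open.
Joint ranges: [-2.53, 2.53], [-0.31, 2.02], [-1.57, 1.55], [0.28, 2.44], [-1.29, 4.43], [0.15, 1.84], [-2.92, 2.92]. Speed limits (rad/s): [2.57, 2.57, 3.14, 3.14, 3.14, 3.14, 3.14].

## Interface

Orientations are given as a unit quaternion [x, y, z, w].
In Python, from plant import readout, viewer, manip gives the robot as it stands. The module is installed in compiled form; this text tells all that it offers.
- The arm moves only by the tool move_arm, never from a script. Its argument "moves" is a list of rows, each an object of numbers: "tx", "ty", "tz": the shift along the tool's x, y, z in units of 150 mm (1.0 is 150 mm); "ax", "ay", "az": the turn, a rotation vector about the tool's x, y, z in units of 180 degrees (1.0 is 180 degrees); "hand": the closure, from 0 (fully open) to 1 (shut). A call has 1 to 20 rows; each row shifts and turns the commanded pose from where the row before left it, along the tool's axes as they then stand; what a row does not reach is not made up. A row lasts 1/8 s, in which the tool goes at most 62.5 mm and 10.7 degrees, less where a joint would pass 70% of its speed; a pose out of reach is approached as far as the arm can. A call with a number of a shift or a turn outside -1 to 1 is refused whole. A call with a gripper value outside its range is refused whole. The fingers move at their own pace and stop on an object; the grip force is fixed at half the most. Time passes only in rows, so rows that do not move let the fingers close. It gives the time, the measured TCP pose, the force, the opening and the grip force at its end, in the units of the state.
- readout.read_state(): the state, without advancing time (a new reading comes with each control period).
- viewer.camera(name): name is "side" or "top"; returns a dict with "color" (400x640x3 uint8, red, green, blue), "camera_matrix" (3x3 intrinsics, pixels), "dist_coeffs" ([k1, k2, p1, p2, k3] as OpenCV has them; the pictures are not rectified), "eye" and "attitude" of the camera in the world. Camera axes: x right, y down, z forward; pixel columns grow to the right and rows downward; lengths in m; the calibration is good to about 2 mm. A picture is of the moment at which its call begins. There is no depth.
- manip.job_done(): hands the job in; it is judged then, once.
The state is a dict: "clock": time; "joint_pos": joint angles; "joint_vel": joint speeds; "tau": joint torques, N m; "eef_pos": TCP position; "eef_rot": TCP orientation; "ft_force": force on the tool from outside, world axes, zero at the start; "wrist_torque": the same for the moment, N m; "opening": finger opening in m; "grip_force": force on a finger pad.
Only numpy, scipy, OpenCV 4.12 (cv2) and the standard library are available. Lean on these libraries where they do the work, as an engineer would, in place of code of your own. Each camera call takes 0.05 s, during which the arm holds its last target. There are 200 camera calls.

## Task

Fetch the small lidded dish that stands boxed in by three bottles in the blue caddy, and stand it inside the ring on the black mat. First clear all three bottles to the empty steel tray, leaving the dish in the caddy; once the dish is on the mat, put each bottle back in the caddy on the very spot it came from. Keep everything upright, and leave the tube rack and the tip box alone.

Things in the scene. Friction and masses are not known exactly. Their poses are not given: they have to be found in the camera images.
- tall_bottle: Loose slim amber glass bottle, round, 42 mm across, 134 mm tall, 0.12 to 0.24 kg: body up to 85 mm, sloping shoulder, neck 24 mm across from 100 mm, white screw cap 30 mm across from 109 to 134 mm (a good grip from above). Paper label. Origin at the centre of its underside, z up.
- wide_jar: Loose wide amber glass jar, round, 56 mm across, 112 mm tall, 0.17 to 0.34 kg: body up to 76 mm, neck 44 mm across from 82 mm, white lid 50 mm across from 90 to 112 mm (a good grip from above). Paper label. Origin at the centre of its underside, z up.
- square_bottle: Loose amber glass bottle of square section, 46 x 46 mm, 122 mm tall, 0.15 to 0.31 kg: body up to 85 mm with flat shoulder, neck 28 mm across, round white cap 36 mm across from 98 to 122 mm (a good grip from above). Sides along its x and y, which start parallel to the caddy's. Paper label. Origin at the centre of its underside, z up.
- dish: Loose low round pot, white ceramic with a flat aluminium lid fixed on it, 50 mm across, 38 mm tall, straight sides (dark groove at 26 to 28 mm), 0.08 to 0.17 kg. It stands in the caddy behind the front bottle and between the other two, 9 to 16 mm from its neighbours. Grip it across its sides. Origin at the centre of its underside, z up.
- caddy: Fixed blue shallow plastic tray, 170 mm (x) by 210 mm (y), floor 4 mm thick, rim 14 mm high, 4 mm thick. At the start a bottle stands on each of its white rings, 67 mm across, at (30, 62), (30, -62) and (-32, 0) mm in its frame; which is where varies. The dish starts at (30, 0) mm. +x points away from the robot, within 20 degrees. Origin at the centre of its underside, z up.
- side_tray: Fixed empty stainless tray for setting things aside, 270 mm (its x) by 120 mm (its y), floor 4 mm thick, rim 12 mm high and 3 mm thick. It may be left or right of the caddy. Origin at the centre of its underside, z up.
- mat: Fixed black rubber mat, 160 x 160 mm, 3 mm thick, with a white ring 82 mm across round its centre, flat. It lies on the other side of the caddy from the tray. Origin at the centre of its underside, z up.
- tube_rack: Bystander: loose white tube rack, 75 mm (x) by 200 mm (y), 95 mm tall with its red-capped tubes, 0.5 kg, beyond the caddy. Origin at the centre of its underside, z up.
- tip_box: Bystander: loose yellow pipette-tip box with clear lid, 82 mm (x) by 117 mm (y), 62 mm tall, 0.3 kg, beyond the caddy. Origin at the centre of its underside, z up.

How it is judged:
On the way, in this order (a step that is already met when the one before it is completed fails the run):
1. all three bottles stand upright and released on the steel tray, with the dish still in the caddy where it was (x of tall_bottle in the frame of side_tray between -0.12 and 0.12 m and y of tall_bottle in the frame of side_tray between -0.05 and 0.05 m and z of each of tall_bottle, wide_jar, square_bottle in the frame of side_tray below 0.01 m and angle between each of tall_bottle, wide_jar, square_bottle's own z axis and vertical below 0.12 rad and linear speed of each of tall_bottle, wide_jar, square_bottle below 0.03 m/s and contact force between each of tall_bottle, wide_jar, square_bottle and the fingers below 0.2 N and x of wide_jar in the frame of side_tray between -0.12 and 0.12 m and y of wide_jar in the frame of side_tray between -0.05 and 0.05 m and x of square_bottle in the frame of side_tray between -0.12 and 0.12 m and y of square_bottle in the frame of side_tray between -0.05 and 0.05 m and distance of dish from where it was at the start of the episode below 0.03 m), for 0.2 s.
2. the dish stands released inside the ring on the mat, while the bottles all still stand on the steel tray (horizontal distance between dish and mat below 0.015 m and z of dish in the frame of mat below 0.008 m and angle between each of dish, tall_bottle, wide_jar, square_bottle's own z axis and vertical below 0.12 rad and linear speed of each of dish, tall_bottle, wide_jar, square_bottle below 0.03 m/s and contact force between each of dish, tall_bottle, wide_jar, square_bottle and the fingers below 0.2 N and x of tall_bottle in the frame of side_tray between -0.12 and 0.12 m and y of tall_bottle in the frame of side_tray between -0.05 and 0.05 m and z of each of tall_bottle, wide_jar, square_bottle in the frame of side_tray below 0.01 m and x of wide_jar in the frame of side_tray between -0.12 and 0.12 m and y of wide_jar in the frame of side_tray between -0.05 and 0.05 m and x of square_bottle in the frame of side_tray between -0.12 and 0.12 m and y of square_bottle in the frame of side_tray between -0.05 and 0.05 m), for 0.2 s.
At the end, for the whole second after the job is handed in: The dish stands upright on the mat, its centre within 15 mm of the mat's centre; each bottle stands upright within 15 mm of the spot where it stood at the start; all released and at rest (horizontal distance between dish and mat below 0.015 m and z of dish in the frame of mat below 0.008 m and angle between each of dish, tall_bottle, wide_jar, square_bottle's own z axis and vertical below 0.12 rad and linear speed of each of dish, tall_bottle, wide_jar, square_bottle below 0.03 m/s and contact force between each of dish, tall_bottle, wide_jar, square_bottle and the fingers below 0.2 N and distance of each of tall_bottle, wide_jar, square_bottle from where it was at the start of the episode below 0.015 m); the robot touches nothing.
It fails at once if a bottle or the dish tipped by more than 30 degrees (angle between any of tall_bottle, square_bottle, wide_jar, dish's own z axis and vertical above 0.52 rad).
It fails at once if the tube rack (bystander) shifted by more than 20 mm (distance of tube_rack from where it was at the start of the episode above 0.02 m).
It fails at once if the tip box (bystander) shifted by more than 20 mm (distance of tip_box from where it was at the start of the episode above 0.02 m).
It also fails if it takes over 128 s, if anything falls off the work surface, if the arm or the gripper's body presses on something with over 40 N, if the wrist force passes 120 N, or if a joint passes its speed limit or range.

## Working session

There is one attempt and no reset: what is moved stays moved. The work goes in short steps, Python scripts to look and compute and a tool call to move; the robot and the scene stay as the last step left them, time stands still between calls to the robot, and variables do not carry over. Pictures are saved under pics/ and viewed, at most 14 in all, crops included, and the job is handed in when it is done.

Besides the shell and the picture viewer there is one more tool, called by a JSON object that holds its "name" and its "arguments". move_arm: Moves the arm, as the interface text tells. Shifts and turns lie within -1 to 1; 1 stands for 150 mm of shift or 180 degrees of turn. Its arguments: {"type":"object","properties":{"moves":{"type":"array","items":{"type":"object","properties":{"tx":{"type":"number","minimum":-1,"maximum":1},"ty":{"type":"number","minimum":-1,"maximum":1},"tz":{"type":"number","minimum":-1,"maximum":1},"ax":{"type":"number","minimum":-1,"maximum":1},"ay":{"type":"number","minimum":-1,"maximum":1},"az":{"type":"number","minimum":-1,"maximum":1},"hand":{"type":"number"}}}}},"required":["moves"]}

```bash
mkdir -p pics; cat > h.py <<'E'
import numpy as np, cv2, pickle
from scipy.spatial.transform import Rotation as R
from plant import readout, viewer, manip
def cam(n):
    c=viewer.camera(n); return c
def save(c,f): cv2.imwrite('pics/'+f,c['color'][:,:,::-1])
def ray(c,uv):
    p=cv2.undistortPoints(np.array(uv,float).reshape(-1,1,2),np.array(c['camera_matrix']),np.array(c['dist_coeffs'])).reshape(-1,2)
    a=np.array(c['attitude']); M=R.from_quat(a).as_matrix() if a.size==4 else a
    return np.array(c['eye']),np.c_[p,np.ones(len(p))]@M.T
def onz(c,uv,z):
    e,d=ray(c,uv); return e+d*((z-e[2])/d[:,2])[:,None]
E
python3 - <<'E'
from h import *
for n in('top','side'):
    c=cam(n); save(c,n+'0.png'); pickle.dump(c,open(n+'0.pkl','wb')); print(n,c['eye'],c['attitude'],c['camera_matrix'],c['dist_coeffs'])
print(manip.tcp_to_grasp, readout.read_state())
E
```

```text
top [0.4048671  0.00240798 0.9156016 ] [ 0.72367932 -0.68117125  0.07791163 -0.07889077] [[414.03457181   0.         319.05424145]
 [  0.         414.03457181 205.46720879]
 [  0.           0.           1.        ]] [-0.05198229  0.          0.          0.          0.        ]
side [0.29716062 0.93828324 0.86684097] [-0.15200296  0.89251967 -0.41896422  0.0690849 ] [[519.35931385   0.         318.82813519]
 [  0.         519.35931385 206.82993094]
 [  0.           0.           1.        ]] [0.01527455 0.         0.         0.         0.        ]
0.0187 {'clock': 0.1, 'joint_pos': array([ 1.08701298,  0.46833292, -0.01158544,  1.60347149,  0.00601876,
        1.07137278, -0.05630878]), 'joint_vel': array([-0.00041003, -0.00141465,  0.00139471, -0.00113895, -0.00056775,
       -0.0005113 ,  0.00118957]), 'tau': array([ 2.24645635e-03, -5.21639693e+01, -1.19159685e-02, -2.44363528e+01,
       -5.67057927e-02,  1.40318403e-02,  8.41313067e-05]), 'eef_pos': array([ 0.27703863, -0.58746459,  0.21373201]), 'eef_rot': array([ 9.75820358e-01,  2.18572706e-01, -2.35536426e-04, -7.38767842e-04]), 'ft_force': array([ 0.11024855,  0.24206385, -0.07143014]), 'wrist_torque': array([-0.01060585,  0.00402453, -0.00398067]), 'grip_force': 0.0, 'opening': 0.09150542611649323}
```

View pics/top0.png

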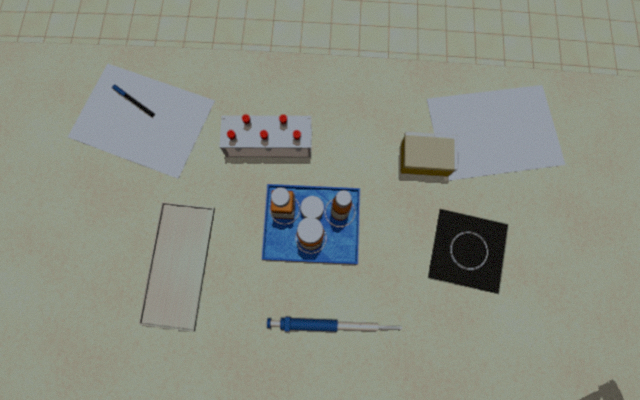

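View pics/side0.png

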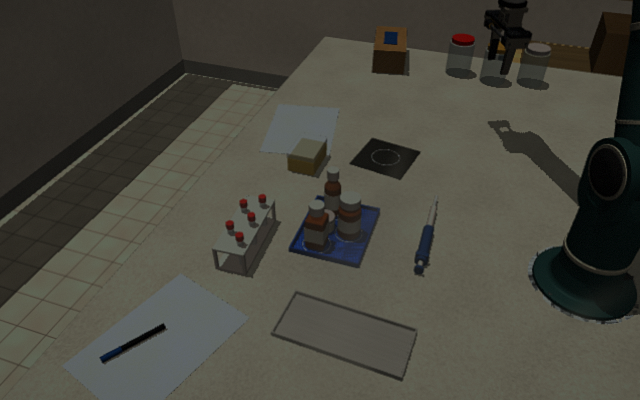

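The top view shows the caddy at about (311,224). The square bottle cap is at (282,197), the tall one at (342,199), the wide jar lid at (311,230) and the dish at (312,208). The steel tray is at about (178,267) and the mat at (469,251). The side view shows the same layout: tall cap (333,174), square (316,207), jar (350,200), and the tube rack and tip box behind the caddy.

```bash
cat > m.py <<'E'
from h import *
t=pickle.load(open('top0.pkl','rb')); s=pickle.load(open('side0.pkl','rb'))
def hsv(c): return cv2.cvtColor(c['color'],cv2.COLOR_RGB2HSV)
def big(m):
    cs,_=cv2.findContours(m,cv2.RETR_EXTERNAL,cv2.CHAIN_APPROX_NONE); return max(cs,key=cv2.contourArea)
def rect(c,m,z):
    P=onz(c,cv2.convexHull(big(m)).reshape(-1,2),z)[:,:2]
    return cv2.minAreaRect((P*1000).astype(np.float32))
h=hsv(t)
b=cv2.inRange(h,(100,120,40),(130,255,255)); b[300:]=0
print('caddy',rect(t,b,.012))
k=cv2.inRange(h,(0,0,0),(180,255,45)); k[:, :400]=0;k[:,540:]=0;k[:190]=0;k[310:]=0
print('mat',rect(t,k,.003))
g=onz(t,[(163,204),(214,209),(194,330),(141,326)],.012); print('tray',g.round(3),g.mean(0).round(3))
# ring ellipse
w=cv2.inRange(h,(0,0,90),(180,255,255)); w[:225]=0;w[278:]=0;w[:,:442]=0;w[:,495:]=0
print('ring',onz(t,[cv2.fitEllipse(big(w))[0]],.003))
for n,c,box in(('t',t,(262,182,362,262)),('s',s,(285,160,385,270))):
    x0,y0,x1,y1=box
    im=c['color'][y0:y1,x0:x1]; print(n,im.max())
    cv2.imwrite(f'pics/z{n}.png',cv2.resize(im[:,:,::-1],None,fx=5,fy=5,interpolation=cv2.INTER_CUBIC))
E
python3 m.py
python3 - <<'E'
import cv2,numpy as np
a=cv2.imread('pics/zt.png');b=cv2.imread('pics/zs.png')
H=400; o=cv2.resize(a,(450,360)); p=cv2.resize(b,(340,374)); z=np.zeros((380,800,3),np.uint8); z[:360,:450]=o; z[:374,455:795]=p
cv2.imwrite('pics/zz.png',cv2.convertScaleAbs(z,alpha=1.3))
E
```

```text
caddy ((568.101806640625, 24.949745178222656), (169.62136840820312, 207.72056579589844), 0.8088179230690002)
mat ((529.2230834960938, -327.7335510253906), (155.83485412597656, 155.88548278808594), 80.16999053955078)
tray [[0.591 0.361 0.012]
 [0.586 0.244 0.012]
 [0.324 0.257 0.012]
 [0.324 0.372 0.012]] [0.456 0.308 0.012]
ring [[ 0.48894018 -0.33103851  0.003     ]]
t 168
s 103
```

View pics/zz.png

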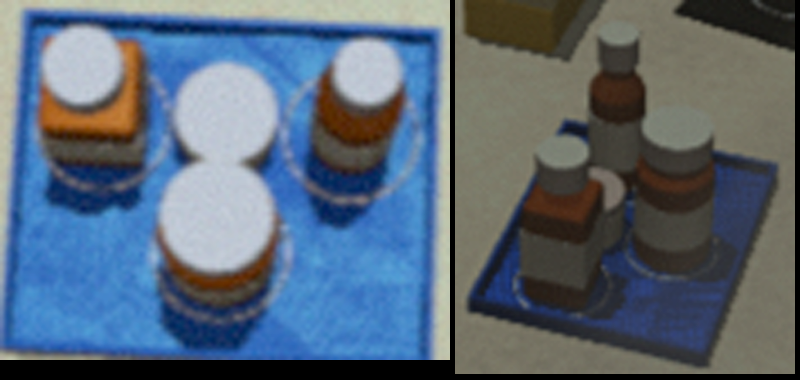

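The zoomed picture (left half scaled 4.5x from (262,182)) gives these top face centres: square about (280.4,196.4), tall (343.6,198), jar (310.4,229.6), dish (312.2,207.1). Now I'll check them against heights and the caddy layout.

```bash
cat >> m.py <<'E'
print('---')
yaw=np.deg2rad(.81); C=np.array([.5681,.0249]); Rz=np.array([[np.cos(yaw),-np.sin(yaw)],[np.sin(yaw),np.cos(yaw)]])
def caps(c,seeds,f,thr):
    x=c['color'].astype(int); white=((x.min(2)>thr)).astype(np.uint8)*255
    for (n,uv,z,L) in seeds:
        p=onz(c,[uv],z)[0]
        print(n,'seed',p.round(4),'expect',(C+Rz@np.array(L)).round(4))
caps(t,[('sq',(280.2,196.2),.126,(.03,.062)),('tall',(343.3,197.8),.138,(.03,-.062)),('jar',(310.2,229.3),.116,(-.032,0)),('dish',(312,206.9),.042,(.03,0))],1,0)
# side: zoom 3.4 from (285,160), offset 455
for n,(u,v),z in(('sq',(563,153),.126),('tall',(618,36),.138),('jar',(678,127),.116),('dish',(605,188),.042)):
    print('side',n,onz(s,[(285+(u-455)/3.4-.4,160+v/3.4-.4)],z)[0].round(4))
hh=h[220:285,435:500,2]; print(np.percentile(hh,[5,50,80,90,95,99]))
ys,xs=np.where(h[225:278,442:497,2]>70)
pts=np.c_[xs+442,ys+225].astype(np.float32); print(len(pts)); e=cv2.fitEllipse(pts); print(e); print(onz(t,[e[0]],.003), onz(t,[((pts.min(0)+pts.max(0))/2)],.003),onz(t,[pts.min(0),pts.max(0)],.003))
cv2.imwrite('pics/mat.png',cv2.resize(t['color'][200:300,420:520,::-1],None,fx=5,fy=5))
P=onz(t,cv2.convexHull(big(k)).reshape(-1,2),.003); print(cv2.boxPoints(rect(t,k,.003)).round())
E
python3 m.py | sed -n '/---/,$p'
```

```text
---
sq seed [0.5971 0.0862 0.126 ] expect [0.5972 0.0873]
tall seed [ 0.5985 -0.0371  0.138 ] expect [ 0.599  -0.0367]
jar seed [0.5367 0.0234 0.116 ] expect [0.5361 0.0244]
dish seed [0.598  0.0246 0.042 ] expect [0.5981 0.0253]
side sq [0.5954 0.0905 0.126 ]
side tall [ 0.5972 -0.031   0.138 ]
side jar [0.5349 0.0267 0.116 ]
side dish [0.5877 0.0216 0.042 ]
[ 14.    23.    28.    53.    80.8  143.76]
158
((468.7017822265625, 250.2252197265625), (35.155731201171875, 37.83426284790039), 138.2664031982422)
[[ 0.52929435 -0.32875147  0.003     ]] [[ 0.52977247 -0.32830395  0.003     ]] [[ 0.57022693 -0.2869582   0.003     ]
 [ 0.48990373 -0.36916608  0.003     ]]
[[ 439. -391.]
 [ 593. -418.]
 [ 619. -264.]
 [ 466. -238.]]
```

Both views agree with the caddy layout to within about 1 to 2 mm. The targets are sq (.597,.087), tall (.5985,-.037), jar (.5365,.024), dish (.598,.025), mat (.529,-.328) and tray centre (.456,.308). I'll start by squaring the tool up to world x and moving above the jar.

{"name": "move_arm", "arguments": {"moves": [{"az":0.0467},{"az":0.0467},{"az":0.0467},{"tx":0.133,"ty":-0.313,"tz":-0.01},{"tx":0.133,"ty":-0.313,"tz":-0.01},{"tx":0.133,"ty":-0.313,"tz":-0.01},{"tx":0.133,"ty":-0.313,"tz":-0.01},{"tx":0.133,"ty":-0.313,"tz":-0.01},{"tx":0.133,"ty":-0.313,"tz":-0.01},{"tx":0.133,"ty":-0.313,"tz":-0.01},{"tx":0.133,"ty":-0.313,"tz":-0.01},{"tx":0.133,"ty":-0.313,"tz":-0.01},{"tx":0.133,"ty":-0.313,"tz":-0.01},{"tx":0.133,"ty":-0.313,"tz":-0.01},{"tx":0.133,"ty":-0.313,"tz":-0.01},{"tx":0.133,"ty":-0.313,"tz":-0.01},{}]}}

```text
validation failed for argument at $.mo...
```

The call was refused. The rows may need every field filled in, so I'll test that with a single row.

{"name": "move_arm", "arguments": {"moves": [{"tx":0,"ty":0,"tz":0,"ax":0,"ay":0,"az":0.0467,"hand":0}]}}

```text
clock: 0.22
eef_pos: [0.277, -0.5876, 0.2139]
eef_rot: [0.989, 0.145, -0.0, -0.001]
ft_force: [-0.2, 0.3, 0.1]
opening: 0.092
grip_force: 0.0
```

{"name": "move_arm", "arguments": {"moves": [{"tx":0,"ty":0,"tz":0,"ax":0,"ay":0,"az":0.0467,"hand":0},{"tx":0,"ty":0,"tz":0,"ax":0,"ay":0,"az":0.0467,"hand":0},{"tx":0.133,"ty":-0.313,"tz":-0.01,"ax":0,"ay":0,"az":0,"hand":0},{"tx":0.133,"ty":-0.313,"tz":-0.01,"ax":0,"ay":0,"az":0,"hand":0},{"tx":0.133,"ty":-0.313,"tz":-0.01,"ax":0,"ay":0,"az":0,"hand":0},{"tx":0.133,"ty":-0.313,"tz":-0.01,"ax":0,"ay":0,"az":0,"hand":0},{"tx":0.133,"ty":-0.313,"tz":-0.01,"ax":0,"ay":0,"az":0,"hand":0},{"tx":0.133,"ty":-0.313,"tz":-0.01,"ax":0,"ay":0,"az":0,"hand":0},{"tx":0.133,"ty":-0.313,"tz":-0.01,"ax":0,"ay":0,"az":0,"hand":0},{"tx":0.133,"ty":-0.313,"tz":-0.01,"ax":0,"ay":0,"az":0,"hand":0},{"tx":0.133,"ty":-0.313,"tz":-0.01,"ax":0,"ay":0,"az":0,"hand":0},{"tx":0.133,"ty":-0.313,"tz":-0.01,"ax":0,"ay":0,"az":0,"hand":0},{"tx":0.133,"ty":-0.313,"tz":-0.01,"ax":0,"ay":0,"az":0,"hand":0},{"tx":0.133,"ty":-0.313,"tz":-0.01,"ax":0,"ay":0,"az":0,"hand":0},{"tx":0.133,"ty":-0.313,"tz":-0.01,"ax":0,"ay":0,"az":0,"hand":0},{"tx":0,"ty":0,"tz":0,"ax":0,"ay":0,"az":0,"hand":0}]}}

```text
clock: 2.22
eef_pos: [0.5368, 0.0272, 0.2338]
eef_rot: [1.0, 0.004, -0.0, -0.001]
ft_force: [-1.1, -0.5, -0.2]
opening: 0.0921
grip_force: 0.0
```

{"name": "move_arm", "arguments": {"moves": [{"tx":0,"ty":0.021,"tz":0,"ax":0,"ay":0,"az":0.0025,"hand":0},{"tx":0,"ty":0,"tz":0.197,"ax":0,"ay":0,"az":0,"hand":0},{"tx":0,"ty":0,"tz":0.197,"ax":0,"ay":0,"az":0,"hand":0},{"tx":0,"ty":0,"tz":0.197,"ax":0,"ay":0,"az":0,"hand":0},{"tx":0,"ty":0,"tz":0.197,"ax":0,"ay":0,"az":0,"hand":0},{"tx":0,"ty":0,"tz":0.1,"ax":0,"ay":0,"az":0,"hand":0},{"tx":0,"ty":0,"tz":0.097,"ax":0,"ay":0,"az":0,"hand":0},{"tx":0,"ty":0,"tz":0,"ax":0,"ay":0,"az":0,"hand":0},{"tx":0,"ty":0,"tz":0,"ax":0,"ay":0,"az":0,"hand":0}]}}

```text
clock: 3.35
eef_pos: [0.5369, 0.0194, 0.087]
eef_rot: [1.0, -0.004, 0.001, 0.0]
ft_force: [0.4, -0.4, 0.8]
opening: 0.0917
grip_force: 0.0
```

{"name": "move_arm", "arguments": {"moves": [{"tx":-0.003,"ty":-0.031,"tz":0,"ax":0,"ay":0,"az":-0.0025,"hand":0},{"tx":0,"ty":0,"tz":0,"ax":0,"ay":0,"az":0,"hand":0},{"tx":0,"ty":0,"tz":0,"ax":0,"ay":0,"az":0,"hand":1},{"tx":0,"ty":0,"tz":0,"ax":0,"ay":0,"az":0,"hand":1},{"tx":0,"ty":0,"tz":0,"ax":0,"ay":0,"az":0,"hand":1},{"tx":0,"ty":0,"tz":0,"ax":0,"ay":0,"az":0,"hand":1},{"tx":0,"ty":0,"tz":0,"ax":0,"ay":0,"az":0,"hand":1},{"tx":0,"ty":0,"tz":0,"ax":0,"ay":0,"az":0,"hand":1}]}}

```text
clock: 4.35
eef_pos: [0.5358, 0.0241, 0.0863]
eef_rot: [1.0, 0.0, -0.0, 0.0]
ft_force: [-0.7, 0.6, -0.5]
opening: 0.0495
grip_force: 30.0
```

{"name": "move_arm", "arguments": {"moves": [{"tx":0,"ty":0,"tz":-0.1,"ax":0,"ay":0,"az":0,"hand":1},{"tx":0,"ty":0,"tz":-0.2,"ax":0,"ay":0,"az":0,"hand":1},{"tx":0,"ty":0,"tz":-0.25,"ax":0,"ay":0,"az":0,"hand":1},{"tx":0,"ty":0,"tz":-0.25,"ax":0,"ay":0,"az":0,"hand":1},{"tx":0,"ty":0,"tz":-0.15,"ax":0,"ay":0,"az":0,"hand":1},{"tx":-0.055,"ty":-0.096,"tz":0,"ax":0,"ay":0,"az":0,"hand":1},{"tx":-0.11,"ty":-0.191,"tz":0,"ax":0,"ay":0,"az":0,"hand":1},{"tx":-0.11,"ty":-0.191,"tz":0,"ax":0,"ay":0,"az":0,"hand":1},{"tx":-0.11,"ty":-0.191,"tz":0,"ax":0,"ay":0,"az":0,"hand":1},{"tx":-0.11,"ty":-0.191,"tz":0,"ax":0,"ay":0,"az":0,"hand":1},{"tx":-0.11,"ty":-0.191,"tz":0,"ax":0,"ay":0,"az":0,"hand":1},{"tx":-0.11,"ty":-0.191,"tz":0,"ax":0,"ay":0,"az":0,"hand":1},{"tx":-0.11,"ty":-0.191,"tz":0,"ax":0,"ay":0,"az":0,"hand":1},{"tx":-0.11,"ty":-0.191,"tz":0,"ax":0,"ay":0,"az":0,"hand":1},{"tx":-0.11,"ty":-0.191,"tz":0,"ax":0,"ay":0,"az":0,"hand":1},{"tx":-0.055,"ty":-0.096,"tz":0,"ax":0,"ay":0,"az":0,"hand":1},{"tx":0,"ty":0,"tz":0,"ax":0,"ay":0,"az":0,"hand":1},{"tx":0,"ty":0,"tz":0,"ax":0,"ay":0,"az":0,"hand":1},{"tx":0,"ty":0,"tz":0,"ax":0,"ay":0,"az":0,"hand":1},{"tx":0,"ty":0,"tz":0,"ax":0,"ay":0,"az":0,"hand":1}]}}

```text
clock: 6.85
eef_pos: [0.371, 0.31, 0.2287]
eef_rot: [1.0, -0.0, -0.0, 0.0]
ft_force: [0.3, 0.5, -1.5]
opening: 0.0495
grip_force: 30.0
```

{"name": "move_arm", "arguments": {"moves": [{"tx":0,"ty":0,"tz":0.1,"ax":0,"ay":0,"az":0,"hand":1},{"tx":0,"ty":0,"tz":0.2,"ax":0,"ay":0,"az":0,"hand":1},{"tx":0,"ty":0,"tz":0.2,"ax":0,"ay":0,"az":0,"hand":1},{"tx":0,"ty":0,"tz":0.2,"ax":0,"ay":0,"az":0,"hand":1},{"tx":0,"ty":0,"tz":0.13,"ax":0,"ay":0,"az":0,"hand":1},{"tx":0,"ty":0,"tz":0.07,"ax":0,"ay":0,"az":0,"hand":1},{"tx":0,"ty":0,"tz":0.03,"ax":0,"ay":0,"az":0,"hand":1},{"tx":0,"ty":0,"tz":0.012,"ax":0,"ay":0,"az":0,"hand":1},{"tx":0,"ty":0,"tz":0,"ax":0,"ay":0,"az":0,"hand":1},{"tx":0,"ty":0,"tz":0,"ax":0,"ay":0,"az":0,"hand":1}]}}

```text
clock: 8.1
eef_pos: [0.371, 0.3109, 0.088]
eef_rot: [1.0, 0.0, 0.0, -0.0]
ft_force: [0.8, 0.3, -3.3]
opening: 0.0493
grip_force: 30.0
```

{"name": "move_arm", "arguments": {"moves": [{"tx":0,"ty":0,"tz":0.01,"ax":0,"ay":0,"az":0,"hand":1},{"tx":0,"ty":0,"tz":0,"ax":0,"ay":0,"az":0,"hand":1},{"tx":0,"ty":0,"tz":0,"ax":0,"ay":0,"az":0,"hand":0},{"tx":0,"ty":0,"tz":0,"ax":0,"ay":0,"az":0,"hand":0},{"tx":0,"ty":0,"tz":0,"ax":0,"ay":0,"az":0,"hand":0},{"tx":0,"ty":0,"tz":0,"ax":0,"ay":0,"az":0,"hand":0},{"tx":0,"ty":0,"tz":-0.2,"ax":0,"ay":0,"az":0,"hand":0},{"tx":0,"ty":0,"tz":-0.25,"ax":0,"ay":0,"az":0,"hand":0},{"tx":0,"ty":0,"tz":-0.25,"ax":0,"ay":0,"az":0,"hand":0},{"tx":0,"ty":0,"tz":-0.25,"ax":0,"ay":0,"az":0,"hand":0},{"tx":0.19,"ty":0.29,"tz":0,"ax":0,"ay":0,"az":0,"hand":0},{"tx":0.19,"ty":0.29,"tz":0,"ax":0,"ay":0,"az":0,"hand":0},{"tx":0.19,"ty":0.29,"tz":0,"ax":0,"ay":0,"az":0,"hand":0},{"tx":0.19,"ty":0.29,"tz":0,"ax":0,"ay":0,"az":0,"hand":0},{"tx":0.19,"ty":0.29,"tz":0,"ax":0,"ay":0,"az":0,"hand":0},{"tx":0.19,"ty":0.29,"tz":0,"ax":0,"ay":0,"az":0,"hand":0},{"tx":0.19,"ty":0.29,"tz":0,"ax":0,"ay":0,"az":0,"hand":0},{"tx":0.19,"ty":0.29,"tz":0,"ax":0,"ay":0,"az":0,"hand":0},{"tx":0,"ty":0,"tz":0,"ax":0,"ay":0,"az":0,"hand":0},{"tx":0,"ty":0,"tz":0,"ax":0,"ay":0,"az":0,"hand":0}]}}

```text
clock: 10.6
eef_pos: [0.5984, -0.0364, 0.2281]
eef_rot: [1.0, 0.001, -0.0, -0.0]
ft_force: [-0.3, 1.0, 0.2]
opening: 0.092
grip_force: 0.0
```

{"name": "move_arm", "arguments": {"moves": [{"tx":0,"ty":0,"tz":0.1,"ax":0,"ay":0,"az":0,"hand":0},{"tx":0,"ty":0,"tz":0.2,"ax":0,"ay":0,"az":0,"hand":0},{"tx":0,"ty":0,"tz":0.2,"ax":0,"ay":0,"az":0,"hand":0},{"tx":0,"ty":0,"tz":0.2,"ax":0,"ay":0,"az":0,"hand":0},{"tx":0,"ty":0,"tz":0.107,"ax":0,"ay":0,"az":0,"hand":0},{"tx":0,"ty":0,"tz":0,"ax":0,"ay":0,"az":0,"hand":0},{"tx":0,"ty":0,"tz":0,"ax":0,"ay":0,"az":0,"hand":0},{"tx":0,"ty":0,"tz":0,"ax":0,"ay":0,"az":0,"hand":1},{"tx":0,"ty":0,"tz":0,"ax":0,"ay":0,"az":0,"hand":1},{"tx":0,"ty":0,"tz":0,"ax":0,"ay":0,"az":0,"hand":1},{"tx":0,"ty":0,"tz":0,"ax":0,"ay":0,"az":0,"hand":1},{"tx":0,"ty":0,"tz":0,"ax":0,"ay":0,"az":0,"hand":1},{"tx":0,"ty":0,"tz":0,"ax":0,"ay":0,"az":0,"hand":1},{"tx":0,"ty":0,"tz":0,"ax":0,"ay":0,"az":0,"hand":1}]}}

```text
clock: 12.35
eef_pos: [0.5989, -0.0372, 0.1074]
eef_rot: [1.0, 0.0, -0.0, -0.0]
ft_force: [0.6, -0.2, 0.3]
opening: 0.0295
grip_force: 30.0
```

```bash
python3 - <<'E'
from h import *
c=cam('side'); save(c,'s1.png'); print(readout.read_state()['eef_pos'])
E
```

```text
[ 0.59890611 -0.03715722  0.10742133]
```

View pics/s1.png

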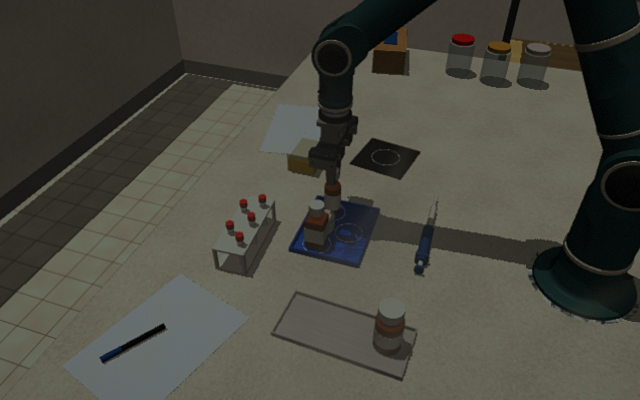

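The jar stands upright inside the tray at (388,330), and the tall bottle's cap is gripped, with an opening of 29.5 mm.

{"name": "move_arm", "arguments": {"moves": [{"tx":0,"ty":0,"tz":-0.1,"ax":0,"ay":0,"az":0,"hand":1},{"tx":0,"ty":0,"tz":-0.25,"ax":0,"ay":0,"az":0,"hand":1},{"tx":0,"ty":0,"tz":-0.3,"ax":0,"ay":0,"az":0,"hand":1},{"tx":0,"ty":0,"tz":-0.3,"ax":0,"ay":0,"az":0,"hand":1},{"tx":0,"ty":0,"tz":-0.12,"ax":0,"ay":0,"az":0,"hand":1},{"tx":-0.043,"ty":-0.105,"tz":0,"ax":0,"ay":0,"az":0,"hand":1},{"tx":-0.087,"ty":-0.21,"tz":0,"ax":0,"ay":0,"az":0,"hand":1},{"tx":-0.087,"ty":-0.21,"tz":0,"ax":0,"ay":0,"az":0,"hand":1},{"tx":-0.087,"ty":-0.21,"tz":0,"ax":0,"ay":0,"az":0,"hand":1},{"tx":-0.087,"ty":-0.21,"tz":0,"ax":0,"ay":0,"az":0,"hand":1},{"tx":-0.087,"ty":-0.21,"tz":0,"ax":0,"ay":0,"az":0,"hand":1},{"tx":-0.087,"ty":-0.21,"tz":0,"ax":0,"ay":0,"az":0,"hand":1},{"tx":-0.087,"ty":-0.21,"tz":0,"ax":0,"ay":0,"az":0,"hand":1},{"tx":-0.087,"ty":-0.21,"tz":0,"ax":0,"ay":0,"az":0,"hand":1},{"tx":-0.087,"ty":-0.21,"tz":0,"ax":0,"ay":0,"az":0,"hand":1},{"tx":-0.087,"ty":-0.21,"tz":0,"ax":0,"ay":0,"az":0,"hand":1},{"tx":-0.043,"ty":-0.105,"tz":0,"ax":0,"ay":0,"az":0,"hand":1},{"tx":0,"ty":0,"tz":0,"ax":0,"ay":0,"az":0,"hand":1},{"tx":0,"ty":0,"tz":0,"ax":0,"ay":0,"az":0,"hand":1},{"tx":0,"ty":0,"tz":0,"ax":0,"ay":0,"az":0,"hand":1}]}}

```text
clock: 14.9
eef_pos: [0.456, 0.3078, 0.2678]
eef_rot: [1.0, -0.001, -0.0, 0.0]
ft_force: [-0.6, 0.7, -1.8]
opening: 0.0298
grip_force: 30.0
```

{"name": "move_arm", "arguments": {"moves": [{"tx":0,"ty":0,"tz":0.1,"ax":0,"ay":0,"az":0,"hand":1},{"tx":0,"ty":0,"tz":0.22,"ax":0,"ay":0,"az":0,"hand":1},{"tx":0,"ty":0,"tz":0.22,"ax":0,"ay":0,"az":0,"hand":1},{"tx":0,"ty":0,"tz":0.22,"ax":0,"ay":0,"az":0,"hand":1},{"tx":0,"ty":0,"tz":0.15,"ax":0,"ay":0,"az":0,"hand":1},{"tx":0,"ty":0,"tz":0.09,"ax":0,"ay":0,"az":0,"hand":1},{"tx":0,"ty":0,"tz":0.045,"ax":0,"ay":0,"az":0,"hand":1},{"tx":0,"ty":0,"tz":0.022,"ax":0,"ay":0,"az":0,"hand":1},{"tx":0,"ty":0,"tz":0,"ax":0,"ay":0,"az":0,"hand":1},{"tx":0,"ty":0,"tz":0,"ax":0,"ay":0,"az":0,"hand":1},{"tx":0,"ty":0,"tz":0,"ax":0,"ay":0,"az":0,"hand":1}]}}

```text
clock: 16.27
eef_pos: [0.4556, 0.3094, 0.1084]
eef_rot: [1.0, 0.0, 0.0, -0.0]
ft_force: [0.8, -0.8, -1.5]
opening: 0.0293
grip_force: 30.0
```

{"name": "move_arm", "arguments": {"moves": [{"tx":0,"ty":0,"tz":0.007,"ax":0,"ay":0,"az":0,"hand":1},{"tx":0,"ty":0,"tz":0,"ax":0,"ay":0,"az":0,"hand":1},{"tx":0,"ty":0,"tz":0,"ax":0,"ay":0,"az":0,"hand":0},{"tx":0,"ty":0,"tz":0,"ax":0,"ay":0,"az":0,"hand":0},{"tx":0,"ty":0,"tz":0,"ax":0,"ay":0,"az":0,"hand":0},{"tx":0,"ty":0,"tz":0,"ax":0,"ay":0,"az":0,"hand":0},{"tx":0,"ty":0,"tz":-0.2,"ax":0,"ay":0,"az":0,"hand":0},{"tx":0,"ty":0,"tz":-0.3,"ax":0,"ay":0,"az":0,"hand":0},{"tx":0,"ty":0,"tz":-0.3,"ax":0,"ay":0,"az":0,"hand":0},{"tx":0.189,"ty":0.297,"tz":0,"ax":0,"ay":0,"az":0,"hand":0},{"tx":0.189,"ty":0.297,"tz":0,"ax":0,"ay":0,"az":0,"hand":0},{"tx":0.189,"ty":0.297,"tz":0,"ax":0,"ay":0,"az":0,"hand":0},{"tx":0.189,"ty":0.297,"tz":0,"ax":0,"ay":0,"az":0,"hand":0},{"tx":0.189,"ty":0.297,"tz":0,"ax":0,"ay":0,"az":0,"hand":0},{"tx":0,"ty":0,"tz":0,"ax":0,"ay":0,"az":0,"hand":0},{"tx":0,"ty":0,"tz":0,"ax":0,"ay":0,"az":0,"hand":0},{"tx":0,"ty":0,"tz":0,"ax":0,"ay":0,"az":0,"hand":0}]}}

```text
clock: 18.4
eef_pos: [0.5964, 0.0884, 0.227]
eef_rot: [1.0, 0.002, -0.0, -0.0]
ft_force: [-0.6, 0.3, 0.3]
opening: 0.0922
grip_force: 0.0
```

{"name": "move_arm", "arguments": {"moves": [{"tx":0,"ty":0,"tz":0.1,"ax":0,"ay":0,"az":0,"hand":0},{"tx":0,"ty":0,"tz":0.22,"ax":0,"ay":0,"az":0,"hand":0},{"tx":0,"ty":0,"tz":0.22,"ax":0,"ay":0,"az":0,"hand":0},{"tx":0,"ty":0,"tz":0.22,"ax":0,"ay":0,"az":0,"hand":0},{"tx":0,"ty":0,"tz":0.11,"ax":0,"ay":0,"az":0,"hand":0},{"tx":0,"ty":0,"tz":0,"ax":0,"ay":0,"az":0,"hand":0},{"tx":0,"ty":0,"tz":0,"ax":0,"ay":0,"az":0,"hand":0},{"tx":0,"ty":0,"tz":0,"ax":0,"ay":0,"az":0,"hand":1},{"tx":0,"ty":0,"tz":0,"ax":0,"ay":0,"az":0,"hand":1},{"tx":0,"ty":0,"tz":0,"ax":0,"ay":0,"az":0,"hand":1},{"tx":0,"ty":0,"tz":0,"ax":0,"ay":0,"az":0,"hand":1},{"tx":0,"ty":0,"tz":0,"ax":0,"ay":0,"az":0,"hand":1},{"tx":0,"ty":0,"tz":0,"ax":0,"ay":0,"az":0,"hand":1},{"tx":0,"ty":0,"tz":0,"ax":0,"ay":0,"az":0,"hand":1}]}}

```text
clock: 20.15
eef_pos: [0.5972, 0.0866, 0.0963]
eef_rot: [1.0, 0.0, -0.0, -0.0]
ft_force: [-0.1, -0.5, 0.1]
opening: 0.0354
grip_force: 30.0
```

{"name": "move_arm", "arguments": {"moves": [{"tx":0,"ty":0,"tz":-0.1,"ax":0,"ay":0,"az":0,"hand":1},{"tx":0,"ty":0,"tz":-0.2,"ax":0,"ay":0,"az":0,"hand":1},{"tx":0,"ty":0,"tz":-0.25,"ax":0,"ay":0,"az":0,"hand":1},{"tx":0,"ty":0,"tz":-0.25,"ax":0,"ay":0,"az":0,"hand":1},{"tx":-0.024,"ty":-0.091,"tz":0,"ax":0,"ay":0,"az":0,"hand":1},{"tx":-0.047,"ty":-0.182,"tz":0,"ax":0,"ay":0,"az":0,"hand":1},{"tx":-0.047,"ty":-0.182,"tz":0,"ax":0,"ay":0,"az":0,"hand":1},{"tx":-0.047,"ty":-0.182,"tz":0,"ax":0,"ay":0,"az":0,"hand":1},{"tx":-0.047,"ty":-0.182,"tz":0,"ax":0,"ay":0,"az":0,"hand":1},{"tx":-0.047,"ty":-0.182,"tz":0,"ax":0,"ay":0,"az":0,"hand":1},{"tx":-0.047,"ty":-0.182,"tz":0,"ax":0,"ay":0,"az":0,"hand":1},{"tx":-0.047,"ty":-0.182,"tz":0,"ax":0,"ay":0,"az":0,"hand":1},{"tx":-0.024,"ty":-0.091,"tz":0,"ax":0,"ay":0,"az":0,"hand":1},{"tx":0,"ty":0,"tz":0,"ax":0,"ay":0,"az":0,"hand":1},{"tx":0,"ty":0,"tz":0,"ax":0,"ay":0,"az":0,"hand":1},{"tx":0,"ty":0,"tz":0,"ax":0,"ay":0,"az":0,"hand":1}]}}

```text
clock: 22.15
eef_pos: [0.5411, 0.3035, 0.2163]
eef_rot: [1.0, -0.001, 0.0, 0.0]
ft_force: [-0.9, -0.1, -0.7]
opening: 0.0355
grip_force: 30.0
```

{"name": "move_arm", "arguments": {"moves": [{"tx":0,"ty":0,"tz":0.1,"ax":0,"ay":0,"az":0,"hand":1},{"tx":0,"ty":0,"tz":0.2,"ax":0,"ay":0,"az":0,"hand":1},{"tx":0,"ty":0,"tz":0.2,"ax":0,"ay":0,"az":0,"hand":1},{"tx":0,"ty":0,"tz":0.15,"ax":0,"ay":0,"az":0,"hand":1},{"tx":0,"ty":0,"tz":0.08,"ax":0,"ay":0,"az":0,"hand":1},{"tx":0,"ty":0,"tz":0.04,"ax":0,"ay":0,"az":0,"hand":1},{"tx":0,"ty":0,"tz":0.023,"ax":0,"ay":0,"az":0,"hand":1},{"tx":0,"ty":0,"tz":0,"ax":0,"ay":0,"az":0,"hand":1},{"tx":0,"ty":0,"tz":0,"ax":0,"ay":0,"az":0,"hand":1},{"tx":0,"ty":0,"tz":0,"ax":0,"ay":0,"az":0,"hand":1}]}}

```text
clock: 23.4
eef_pos: [0.5407, 0.3051, 0.0979]
eef_rot: [1.0, 0.0, 0.0, -0.0]
ft_force: [-0.3, 0.2, -2.2]
opening: 0.0351
grip_force: 30.0
```

{"name": "move_arm", "arguments": {"moves": [{"tx":0,"ty":0,"tz":0.009,"ax":0,"ay":0,"az":0,"hand":1},{"tx":0,"ty":0,"tz":0,"ax":0,"ay":0,"az":0,"hand":1},{"tx":0,"ty":0,"tz":0,"ax":0,"ay":0,"az":0,"hand":0},{"tx":0,"ty":0,"tz":0,"ax":0,"ay":0,"az":0,"hand":0},{"tx":0,"ty":0,"tz":0,"ax":0,"ay":0,"az":0,"hand":0},{"tx":0,"ty":0,"tz":0,"ax":0,"ay":0,"az":0,"hand":0},{"tx":0,"ty":0,"tz":-0.2,"ax":0,"ay":0,"az":0,"hand":0},{"tx":0,"ty":0,"tz":-0.3,"ax":0,"ay":0,"az":0,"hand":0},{"tx":0,"ty":0,"tz":-0.3,"ax":0,"ay":0,"az":0,"hand":0},{"tx":0.0637,"ty":0.311,"tz":0,"ax":0,"ay":0,"az":0,"hand":0},{"tx":0.0637,"ty":0.311,"tz":0,"ax":0,"ay":0,"az":0,"hand":0},{"tx":0.0637,"ty":0.311,"tz":0,"ax":0,"ay":0,"az":0,"hand":0},{"tx":0.0637,"ty":0.311,"tz":0,"ax":0,"ay":0,"az":0,"hand":0},{"tx":0.0637,"ty":0.311,"tz":0,"ax":0,"ay":0,"az":0,"hand":0},{"tx":0.0637,"ty":0.311,"tz":0,"ax":0,"ay":0,"az":0,"hand":0},{"tx":0,"ty":0,"tz":0,"ax":0,"ay":0,"az":0,"hand":0},{"tx":0,"ty":0,"tz":0,"ax":0,"ay":0,"az":0,"hand":0},{"tx":0,"ty":0,"tz":0,"ax":0,"ay":0,"az":0,"hand":0}]}}

```text
clock: 25.65
eef_pos: [0.5977, 0.0269, 0.2162]
eef_rot: [1.0, 0.002, -0.0, -0.0]
ft_force: [0.3, 0.1, -0.1]
opening: 0.0918
grip_force: 0.0
```

```bash
python3 - <<'E'
from h import *
a=cam('side');b=cam('top'); cv2.imwrite('pics/a1.png',np.hstack([a['color'][150:400,200:560,::-1],b['color'][150:400,130:530,::-1]])); print(readout.read_state()['eef_pos'])
E
```

```text
[0.59782158 0.02661096 0.21612766]
```

View pics/a1.png

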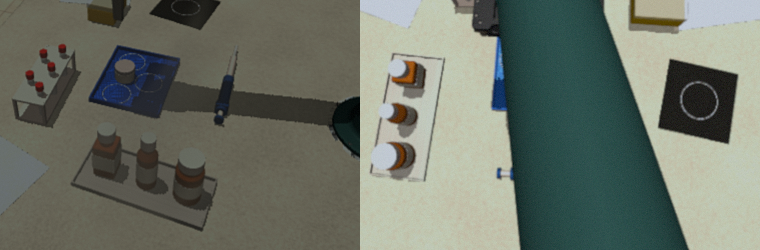

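All three bottles stand inside the tray, at (107,150), (148,162) and (190,175) in the left half. The dish is still in the caddy at (125,70) and is now clear of neighbours.

{"name": "move_arm", "arguments": {"moves": [{"tx":0,"ty":0,"tz":0.1,"ax":0,"ay":0,"az":0,"hand":0},{"tx":0,"ty":0,"tz":0.25,"ax":0,"ay":0,"az":0,"hand":0},{"tx":0,"ty":0,"tz":0.25,"ax":0,"ay":0,"az":0,"hand":0},{"tx":0,"ty":0,"tz":0.25,"ax":0,"ay":0,"az":0,"hand":0},{"tx":0,"ty":0,"tz":0.25,"ax":0,"ay":0,"az":0,"hand":0},{"tx":0,"ty":0,"tz":0.15,"ax":0,"ay":0,"az":0,"hand":0},{"tx":0,"ty":0,"tz":0.08,"ax":0,"ay":0,"az":0,"hand":0},{"tx":0,"ty":0,"tz":0.03,"ax":0,"ay":0,"az":0,"hand":0},{"tx":0,"ty":0,"tz":0,"ax":0,"ay":0,"az":0,"hand":0},{"tx":0,"ty":0,"tz":0,"ax":0,"ay":0,"az":0,"hand":0},{"tx":0,"ty":0,"tz":0,"ax":0,"ay":0,"az":0,"hand":1},{"tx":0,"ty":0,"tz":0,"ax":0,"ay":0,"az":0,"hand":1},{"tx":0,"ty":0,"tz":0,"ax":0,"ay":0,"az":0,"hand":1},{"tx":0,"ty":0,"tz":0,"ax":0,"ay":0,"az":0,"hand":1},{"tx":0,"ty":0,"tz":0,"ax":0,"ay":0,"az":0,"hand":1},{"tx":0,"ty":0,"tz":0,"ax":0,"ay":0,"az":0,"hand":1}]}}

```text
clock: 27.75
eef_pos: [0.598, 0.025, 0.0121]
eef_rot: [1.0, 0.0, 0.0, 0.0]
ft_force: [-0.9, -0.4, -0.1]
opening: 0.0494
grip_force: 30.0
```

{"name": "move_arm", "arguments": {"moves": [{"tx":0,"ty":0,"tz":-0.1,"ax":0,"ay":0,"az":0,"hand":1},{"tx":0,"ty":0,"tz":-0.2,"ax":0,"ay":0,"az":0,"hand":1},{"tx":0,"ty":0,"tz":-0.25,"ax":0,"ay":0,"az":0,"hand":1},{"tx":0,"ty":0,"tz":-0.15,"ax":0,"ay":0,"az":0,"hand":1},{"tx":-0.021,"ty":0.107,"tz":0,"ax":0,"ay":0,"az":0,"hand":1},{"tx":-0.042,"ty":0.214,"tz":0,"ax":0,"ay":0,"az":0,"hand":1},{"tx":-0.042,"ty":0.214,"tz":0,"ax":0,"ay":0,"az":0,"hand":1},{"tx":-0.042,"ty":0.214,"tz":0,"ax":0,"ay":0,"az":0,"hand":1},{"tx":-0.042,"ty":0.214,"tz":0,"ax":0,"ay":0,"az":0,"hand":1},{"tx":-0.042,"ty":0.214,"tz":0,"ax":0,"ay":0,"az":0,"hand":1},{"tx":-0.042,"ty":0.214,"tz":0,"ax":0,"ay":0,"az":0,"hand":1},{"tx":-0.042,"ty":0.214,"tz":0,"ax":0,"ay":0,"az":0,"hand":1},{"tx":-0.042,"ty":0.214,"tz":0,"ax":0,"ay":0,"az":0,"hand":1},{"tx":-0.042,"ty":0.214,"tz":0,"ax":0,"ay":0,"az":0,"hand":1},{"tx":-0.042,"ty":0.214,"tz":0,"ax":0,"ay":0,"az":0,"hand":1},{"tx":-0.021,"ty":0.107,"tz":0,"ax":0,"ay":0,"az":0,"hand":1},{"tx":0,"ty":0,"tz":0,"ax":0,"ay":0,"az":0,"hand":1},{"tx":0,"ty":0,"tz":0,"ax":0,"ay":0,"az":0,"hand":1},{"tx":0,"ty":0,"tz":0,"ax":0,"ay":0,"az":0,"hand":1}]}}

```text
clock: 30.12
eef_pos: [0.5295, -0.3264, 0.1171]
eef_rot: [1.0, 0.001, 0.0, -0.0]
ft_force: [0.2, 0.5, -0.7]
opening: 0.0493
grip_force: 30.0
```

{"name": "move_arm", "arguments": {"moves": [{"tx":0,"ty":0,"tz":0.1,"ax":0,"ay":0,"az":0,"hand":1},{"tx":0,"ty":0,"tz":0.2,"ax":0,"ay":0,"az":0,"hand":1},{"tx":0,"ty":0,"tz":0.2,"ax":0,"ay":0,"az":0,"hand":1},{"tx":0,"ty":0,"tz":0.1,"ax":0,"ay":0,"az":0,"hand":1},{"tx":0,"ty":0,"tz":0.06,"ax":0,"ay":0,"az":0,"hand":1},{"tx":0,"ty":0,"tz":0.03,"ax":0,"ay":0,"az":0,"hand":1},{"tx":0,"ty":0,"tz":0.01,"ax":0,"ay":0,"az":0,"hand":1},{"tx":0,"ty":0,"tz":0,"ax":0,"ay":0,"az":0,"hand":1},{"tx":0,"ty":0,"tz":0,"ax":0,"ay":0,"az":0,"hand":1},{"tx":0,"ty":0,"tz":0,"ax":0,"ay":0,"az":0,"hand":1}]}}

```text
clock: 31.38
eef_pos: [0.5291, -0.3283, 0.0124]
eef_rot: [1.0, 0.0, 0.0, 0.0]
ft_force: [0.5, 0.2, -1.8]
opening: 0.0496
grip_force: 30.0
```

Lower the last millimetre, release and rise.

{"name": "move_arm", "arguments": {"moves": [{"tx":0,"ty":0,"tz":0.008,"ax":0,"ay":0,"az":0,"hand":1},{"tx":0,"ty":0,"tz":0,"ax":0,"ay":0,"az":0,"hand":1},{"tx":0,"ty":0,"tz":0,"ax":0,"ay":0,"az":0,"hand":0},{"tx":0,"ty":0,"tz":0,"ax":0,"ay":0,"az":0,"hand":0},{"tx":0,"ty":0,"tz":0,"ax":0,"ay":0,"az":0,"hand":0},{"tx":0,"ty":0,"tz":0,"ax":0,"ay":0,"az":0,"hand":0},{"tx":0,"ty":0,"tz":0,"ax":0,"ay":0,"az":0,"hand":0},{"tx":0,"ty":0,"tz":-0.1,"ax":0,"ay":0,"az":0,"hand":0},{"tx":0,"ty":0,"tz":-0.3,"ax":0,"ay":0,"az":0,"hand":0},{"tx":0,"ty":0,"tz":-0.35,"ax":0,"ay":0,"az":0,"hand":0},{"tx":0,"ty":0,"tz":-0.35,"ax":0,"ay":0,"az":0,"hand":0},{"tx":0,"ty":0,"tz":-0.35,"ax":0,"ay":0,"az":0,"hand":0},{"tx":0,"ty":0,"tz":0,"ax":0,"ay":0,"az":0,"hand":0},{"tx":0,"ty":0,"tz":0,"ax":0,"ay":0,"az":0,"hand":0}]}}

```text
clock: 33.12
eef_pos: [0.5285, -0.3279, 0.2287]
eef_rot: [1.0, 0.0, 0.0, 0.0]
ft_force: [-0.6, -0.3, -0.1]
opening: 0.092
grip_force: 0.0
```

```bash
python3 - <<'E'
from h import *
a=cam('side');b=cam('top'); cv2.imwrite('pics/a2.png',np.hstack([a['color'][100:400,200:560,::-1],b['color'][100:400,130:530,::-1]])); pickle.dump((a,b),open('a2.pkl','wb'))
E
```

```text
(no output)
```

View pics/a2.png

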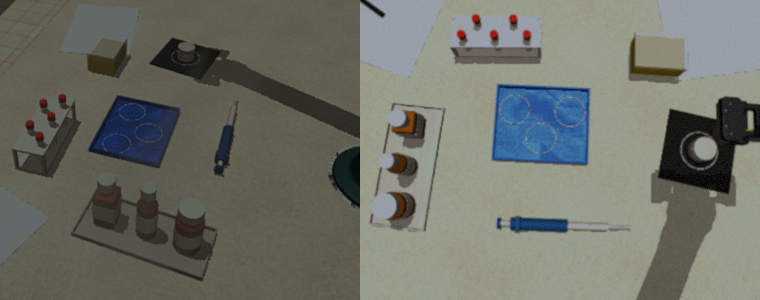

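The dish stands inside the ring (top face at about (475,248) in the top view, which matches the ring centre (469,250) plus height parallax), and the bottles are still in the tray. Next I'll put the square bottle back.

{"name": "move_arm", "arguments": {"moves": [{"tx":0.0065,"ty":-0.352,"tz":0,"ax":0,"ay":0,"az":0,"hand":0},{"tx":0.0065,"ty":-0.352,"tz":0,"ax":0,"ay":0,"az":0,"hand":0},{"tx":0.0065,"ty":-0.352,"tz":0,"ax":0,"ay":0,"az":0,"hand":0},{"tx":0.0065,"ty":-0.352,"tz":0,"ax":0,"ay":0,"az":0,"hand":0},{"tx":0.0065,"ty":-0.352,"tz":0,"ax":0,"ay":0,"az":0,"hand":0},{"tx":0.0065,"ty":-0.352,"tz":0,"ax":0,"ay":0,"az":0,"hand":0},{"tx":0.0065,"ty":-0.352,"tz":0,"ax":0,"ay":0,"az":0,"hand":0},{"tx":0.0065,"ty":-0.352,"tz":0,"ax":0,"ay":0,"az":0,"hand":0},{"tx":0.0065,"ty":-0.352,"tz":0,"ax":0,"ay":0,"az":0,"hand":0},{"tx":0.0065,"ty":-0.352,"tz":0,"ax":0,"ay":0,"az":0,"hand":0},{"tx":0.0065,"ty":-0.352,"tz":0,"ax":0,"ay":0,"az":0,"hand":0},{"tx":0.0065,"ty":-0.352,"tz":0,"ax":0,"ay":0,"az":0,"hand":0},{"tx":0,"ty":0,"tz":0,"ax":0,"ay":0,"az":0,"hand":0},{"tx":0,"ty":0,"tz":0,"ax":0,"ay":0,"az":0,"hand":0},{"tx":0,"ty":0,"tz":0,"ax":0,"ay":0,"az":0,"hand":0},{"tx":0,"ty":0,"tz":0,"ax":0,"ay":0,"az":0,"hand":0}]}}

```text
clock: 35.22
eef_pos: [0.5407, 0.304, 0.2283]
eef_rot: [1.0, -0.001, 0.0, 0.0]
ft_force: [-0.3, 0.6, 0.0]
opening: 0.0916
grip_force: 0.0
```

{"name": "move_arm", "arguments": {"moves": [{"tx":0,"ty":0,"tz":0.1,"ax":0,"ay":0,"az":0,"hand":0},{"tx":0,"ty":0,"tz":0.22,"ax":0,"ay":0,"az":0,"hand":0},{"tx":0,"ty":0,"tz":0.22,"ax":0,"ay":0,"az":0,"hand":0},{"tx":0,"ty":0,"tz":0.22,"ax":0,"ay":0,"az":0,"hand":0},{"tx":0,"ty":0,"tz":0.12,"ax":0,"ay":0,"az":0,"hand":0},{"tx":0,"ty":0,"tz":0,"ax":0,"ay":0,"az":0,"hand":0},{"tx":0,"ty":0,"tz":0,"ax":0,"ay":0,"az":0,"hand":0},{"tx":0,"ty":0,"tz":0,"ax":0,"ay":0,"az":0,"hand":1},{"tx":0,"ty":0,"tz":0,"ax":0,"ay":0,"az":0,"hand":1},{"tx":0,"ty":0,"tz":0,"ax":0,"ay":0,"az":0,"hand":1},{"tx":0,"ty":0,"tz":0,"ax":0,"ay":0,"az":0,"hand":1},{"tx":0,"ty":0,"tz":0,"ax":0,"ay":0,"az":0,"hand":1},{"tx":0,"ty":0,"tz":0,"ax":0,"ay":0,"az":0,"hand":1},{"tx":0,"ty":0,"tz":0,"ax":0,"ay":0,"az":0,"hand":1}]}}

```text
clock: 36.98
eef_pos: [0.5402, 0.3055, 0.0963]
eef_rot: [1.0, 0.0, -0.0, 0.0]
ft_force: [-0.5, 0.3, -0.3]
opening: 0.0351
grip_force: 30.0
```

{"name": "move_arm", "arguments": {"moves": [{"tx":0,"ty":0,"tz":-0.1,"ax":0,"ay":0,"az":0,"hand":1},{"tx":0,"ty":0,"tz":-0.2,"ax":0,"ay":0,"az":0,"hand":1},{"tx":0,"ty":0,"tz":-0.25,"ax":0,"ay":0,"az":0,"hand":1},{"tx":0,"ty":0,"tz":-0.25,"ax":0,"ay":0,"az":0,"hand":1},{"tx":0.024,"ty":0.091,"tz":0,"ax":0,"ay":0,"az":0,"hand":1},{"tx":0.047,"ty":0.182,"tz":0,"ax":0,"ay":0,"az":0,"hand":1},{"tx":0.047,"ty":0.182,"tz":0,"ax":0,"ay":0,"az":0,"hand":1},{"tx":0.047,"ty":0.182,"tz":0,"ax":0,"ay":0,"az":0,"hand":1},{"tx":0.047,"ty":0.182,"tz":0,"ax":0,"ay":0,"az":0,"hand":1},{"tx":0.047,"ty":0.182,"tz":0,"ax":0,"ay":0,"az":0,"hand":1},{"tx":0.047,"ty":0.182,"tz":0,"ax":0,"ay":0,"az":0,"hand":1},{"tx":0.047,"ty":0.182,"tz":0,"ax":0,"ay":0,"az":0,"hand":1},{"tx":0.024,"ty":0.091,"tz":0,"ax":0,"ay":0,"az":0,"hand":1},{"tx":0,"ty":0,"tz":0,"ax":0,"ay":0,"az":0,"hand":1},{"tx":0,"ty":0,"tz":0,"ax":0,"ay":0,"az":0,"hand":1},{"tx":0,"ty":0,"tz":0,"ax":0,"ay":0,"az":0,"hand":1}]}}

```text
clock: 38.98
eef_pos: [0.5965, 0.0887, 0.2164]
eef_rot: [1.0, 0.001, -0.0, -0.0]
ft_force: [-0.7, 0.2, -1.6]
opening: 0.0351
grip_force: 30.0
```

{"name": "move_arm", "arguments": {"moves": [{"tx":0,"ty":0,"tz":0.1,"ax":0,"ay":0,"az":0,"hand":1},{"tx":0,"ty":0,"tz":0.2,"ax":0,"ay":0,"az":0,"hand":1},{"tx":0,"ty":0,"tz":0.2,"ax":0,"ay":0,"az":0,"hand":1},{"tx":0,"ty":0,"tz":0.15,"ax":0,"ay":0,"az":0,"hand":1},{"tx":0,"ty":0,"tz":0.08,"ax":0,"ay":0,"az":0,"hand":1},{"tx":0,"ty":0,"tz":0.04,"ax":0,"ay":0,"az":0,"hand":1},{"tx":0,"ty":0,"tz":0.022,"ax":0,"ay":0,"az":0,"hand":1},{"tx":0,"ty":0,"tz":0,"ax":0,"ay":0,"az":0,"hand":1},{"tx":0,"ty":0,"tz":0,"ax":0,"ay":0,"az":0,"hand":1},{"tx":0,"ty":0,"tz":0,"ax":0,"ay":0,"az":0,"hand":1}]}}

```text
clock: 40.22
eef_pos: [0.5972, 0.0872, 0.098]
eef_rot: [1.0, 0.0, 0.0, 0.0]
ft_force: [-0.2, -0.1, -3.1]
opening: 0.0355
grip_force: 30.0
```

{"name": "move_arm", "arguments": {"moves": [{"tx":0,"ty":0,"tz":0.009,"ax":0,"ay":0,"az":0,"hand":1},{"tx":0,"ty":0,"tz":0,"ax":0,"ay":0,"az":0,"hand":1},{"tx":0,"ty":0,"tz":0,"ax":0,"ay":0,"az":0,"hand":0},{"tx":0,"ty":0,"tz":0,"ax":0,"ay":0,"az":0,"hand":0},{"tx":0,"ty":0,"tz":0,"ax":0,"ay":0,"az":0,"hand":0},{"tx":0,"ty":0,"tz":0,"ax":0,"ay":0,"az":0,"hand":0},{"tx":0,"ty":0,"tz":-0.2,"ax":0,"ay":0,"az":0,"hand":0},{"tx":0,"ty":0,"tz":-0.35,"ax":0,"ay":0,"az":0,"hand":0},{"tx":0,"ty":0,"tz":-0.35,"ax":0,"ay":0,"az":0,"hand":0},{"tx":-0.189,"ty":-0.296,"tz":0,"ax":0,"ay":0,"az":0,"hand":0},{"tx":-0.189,"ty":-0.296,"tz":0,"ax":0,"ay":0,"az":0,"hand":0},{"tx":-0.189,"ty":-0.296,"tz":0,"ax":0,"ay":0,"az":0,"hand":0},{"tx":-0.189,"ty":-0.296,"tz":0,"ax":0,"ay":0,"az":0,"hand":0},{"tx":-0.189,"ty":-0.296,"tz":0,"ax":0,"ay":0,"az":0,"hand":0},{"tx":0,"ty":0,"tz":0,"ax":0,"ay":0,"az":0,"hand":0},{"tx":0,"ty":0,"tz":0,"ax":0,"ay":0,"az":0,"hand":0},{"tx":0,"ty":0,"tz":0,"ax":0,"ay":0,"az":0,"hand":0},{"tx":0,"ty":0,"tz":0,"ax":0,"ay":0,"az":0,"hand":0}]}}

```text
clock: 42.48
eef_pos: [0.4558, 0.3079, 0.2311]
eef_rot: [1.0, -0.001, -0.0, 0.0]
ft_force: [1.0, -0.2, 0.8]
opening: 0.0922
grip_force: 0.0
```

{"name": "move_arm", "arguments": {"moves": [{"tx":0,"ty":0,"tz":0.1,"ax":0,"ay":0,"az":0,"hand":0},{"tx":0,"ty":0,"tz":0.2,"ax":0,"ay":0,"az":0,"hand":0},{"tx":0,"ty":0,"tz":0.2,"ax":0,"ay":0,"az":0,"hand":0},{"tx":0,"ty":0,"tz":0.2,"ax":0,"ay":0,"az":0,"hand":0},{"tx":0,"ty":0,"tz":0.125,"ax":0,"ay":0,"az":0,"hand":0},{"tx":0,"ty":0,"tz":0,"ax":0,"ay":0,"az":0,"hand":0},{"tx":0,"ty":0,"tz":0,"ax":0,"ay":0,"az":0,"hand":0},{"tx":0,"ty":0,"tz":0,"ax":0,"ay":0,"az":0,"hand":1},{"tx":0,"ty":0,"tz":0,"ax":0,"ay":0,"az":0,"hand":1},{"tx":0,"ty":0,"tz":0,"ax":0,"ay":0,"az":0,"hand":1},{"tx":0,"ty":0,"tz":0,"ax":0,"ay":0,"az":0,"hand":1},{"tx":0,"ty":0,"tz":0,"ax":0,"ay":0,"az":0,"hand":1},{"tx":0,"ty":0,"tz":0,"ax":0,"ay":0,"az":0,"hand":1},{"tx":0,"ty":0,"tz":0,"ax":0,"ay":0,"az":0,"hand":1}]}}

```text
clock: 44.22
eef_pos: [0.455, 0.3091, 0.1074]
eef_rot: [1.0, 0.0, -0.0, -0.0]
ft_force: [-0.0, 0.7, -0.8]
opening: 0.0293
grip_force: 30.0
```

{"name": "move_arm", "arguments": {"moves": [{"tx":0,"ty":0,"tz":-0.1,"ax":0,"ay":0,"az":0,"hand":1},{"tx":0,"ty":0,"tz":-0.25,"ax":0,"ay":0,"az":0,"hand":1},{"tx":0,"ty":0,"tz":-0.3,"ax":0,"ay":0,"az":0,"hand":1},{"tx":0,"ty":0,"tz":-0.3,"ax":0,"ay":0,"az":0,"hand":1},{"tx":0,"ty":0,"tz":-0.12,"ax":0,"ay":0,"az":0,"hand":1},{"tx":0.044,"ty":0.105,"tz":0,"ax":0,"ay":0,"az":0,"hand":1},{"tx":0.087,"ty":0.21,"tz":0,"ax":0,"ay":0,"az":0,"hand":1},{"tx":0.087,"ty":0.21,"tz":0,"ax":0,"ay":0,"az":0,"hand":1},{"tx":0.087,"ty":0.21,"tz":0,"ax":0,"ay":0,"az":0,"hand":1},{"tx":0.087,"ty":0.21,"tz":0,"ax":0,"ay":0,"az":0,"hand":1},{"tx":0.087,"ty":0.21,"tz":0,"ax":0,"ay":0,"az":0,"hand":1},{"tx":0.087,"ty":0.21,"tz":0,"ax":0,"ay":0,"az":0,"hand":1},{"tx":0.087,"ty":0.21,"tz":0,"ax":0,"ay":0,"az":0,"hand":1},{"tx":0.087,"ty":0.21,"tz":0,"ax":0,"ay":0,"az":0,"hand":1},{"tx":0.087,"ty":0.21,"tz":0,"ax":0,"ay":0,"az":0,"hand":1},{"tx":0.087,"ty":0.21,"tz":0,"ax":0,"ay":0,"az":0,"hand":1},{"tx":0.045,"ty":0.105,"tz":0,"ax":0,"ay":0,"az":0,"hand":1},{"tx":0,"ty":0,"tz":0,"ax":0,"ay":0,"az":0,"hand":1},{"tx":0,"ty":0,"tz":0,"ax":0,"ay":0,"az":0,"hand":1},{"tx":0,"ty":0,"tz":0,"ax":0,"ay":0,"az":0,"hand":1}]}}

```text
clock: 46.72
eef_pos: [0.5987, -0.0357, 0.268]
eef_rot: [1.0, 0.001, -0.0, -0.0]
ft_force: [-0.9, -0.1, -1.4]
opening: 0.0294
grip_force: 30.0
```

{"name": "move_arm", "arguments": {"moves": [{"tx":0,"ty":0,"tz":0.1,"ax":0,"ay":0,"az":0,"hand":1},{"tx":0,"ty":0,"tz":0.22,"ax":0,"ay":0,"az":0,"hand":1},{"tx":0,"ty":0,"tz":0.22,"ax":0,"ay":0,"az":0,"hand":1},{"tx":0,"ty":0,"tz":0.22,"ax":0,"ay":0,"az":0,"hand":1},{"tx":0,"ty":0,"tz":0.15,"ax":0,"ay":0,"az":0,"hand":1},{"tx":0,"ty":0,"tz":0.09,"ax":0,"ay":0,"az":0,"hand":1},{"tx":0,"ty":0,"tz":0.045,"ax":0,"ay":0,"az":0,"hand":1},{"tx":0,"ty":0,"tz":0.02,"ax":0,"ay":0,"az":0,"hand":1},{"tx":0,"ty":0,"tz":0,"ax":0,"ay":0,"az":0,"hand":1},{"tx":0,"ty":0,"tz":0,"ax":0,"ay":0,"az":0,"hand":1},{"tx":0,"ty":0,"tz":0,"ax":0,"ay":0,"az":0,"hand":1}]}}

```text
clock: 48.1
eef_pos: [0.5994, -0.0374, 0.1087]
eef_rot: [1.0, 0.0, 0.0, 0.0]
ft_force: [-0.3, -0.2, -1.4]
opening: 0.0292
grip_force: 30.0
```

{"name": "move_arm", "arguments": {"moves": [{"tx":0,"ty":0,"tz":0.008,"ax":0,"ay":0,"az":0,"hand":1},{"tx":0,"ty":0,"tz":0,"ax":0,"ay":0,"az":0,"hand":1},{"tx":0,"ty":0,"tz":0,"ax":0,"ay":0,"az":0,"hand":0},{"tx":0,"ty":0,"tz":0,"ax":0,"ay":0,"az":0,"hand":0},{"tx":0,"ty":0,"tz":0,"ax":0,"ay":0,"az":0,"hand":0},{"tx":0,"ty":0,"tz":0,"ax":0,"ay":0,"az":0,"hand":0},{"tx":0,"ty":0,"tz":-0.2,"ax":0,"ay":0,"az":0,"hand":0},{"tx":0,"ty":0,"tz":-0.3,"ax":0,"ay":0,"az":0,"hand":0},{"tx":0,"ty":0,"tz":-0.3,"ax":0,"ay":0,"az":0,"hand":0},{"tx":-0.19,"ty":-0.29,"tz":0,"ax":0,"ay":0,"az":0,"hand":0},{"tx":-0.19,"ty":-0.29,"tz":0,"ax":0,"ay":0,"az":0,"hand":0},{"tx":-0.19,"ty":-0.29,"tz":0,"ax":0,"ay":0,"az":0,"hand":0},{"tx":-0.19,"ty":-0.29,"tz":0,"ax":0,"ay":0,"az":0,"hand":0},{"tx":-0.19,"ty":-0.29,"tz":0,"ax":0,"ay":0,"az":0,"hand":0},{"tx":-0.19,"ty":-0.29,"tz":0,"ax":0,"ay":0,"az":0,"hand":0},{"tx":-0.19,"ty":-0.29,"tz":0,"ax":0,"ay":0,"az":0,"hand":0},{"tx":-0.19,"ty":-0.29,"tz":0,"ax":0,"ay":0,"az":0,"hand":0},{"tx":0,"ty":0,"tz":0,"ax":0,"ay":0,"az":0,"hand":0},{"tx":0,"ty":0,"tz":0,"ax":0,"ay":0,"az":0,"hand":0},{"tx":0,"ty":0,"tz":0,"ax":0,"ay":0,"az":0,"hand":0}]}}

```text
clock: 50.6
eef_pos: [0.3719, 0.3092, 0.2269]
eef_rot: [1.0, -0.001, 0.0, 0.0]
ft_force: [-0.1, 0.7, -0.2]
opening: 0.0918
grip_force: 0.0
```

Down to .0863: 0.141 m, or 0.937 units.

{"name": "move_arm", "arguments": {"moves": [{"tx":-0.005,"ty":0,"tz":0.1,"ax":0,"ay":0,"az":0,"hand":0},{"tx":0,"ty":0,"tz":0.22,"ax":0,"ay":0,"az":0,"hand":0},{"tx":0,"ty":0,"tz":0.22,"ax":0,"ay":0,"az":0,"hand":0},{"tx":0,"ty":0,"tz":0.22,"ax":0,"ay":0,"az":0,"hand":0},{"tx":0,"ty":0,"tz":0.177,"ax":0,"ay":0,"az":0,"hand":0},{"tx":0,"ty":0,"tz":0,"ax":0,"ay":0,"az":0,"hand":0},{"tx":0,"ty":0,"tz":0,"ax":0,"ay":0,"az":0,"hand":0},{"tx":0,"ty":0,"tz":0,"ax":0,"ay":0,"az":0,"hand":1},{"tx":0,"ty":0,"tz":0,"ax":0,"ay":0,"az":0,"hand":1},{"tx":0,"ty":0,"tz":0,"ax":0,"ay":0,"az":0,"hand":1},{"tx":0,"ty":0,"tz":0,"ax":0,"ay":0,"az":0,"hand":1},{"tx":0,"ty":0,"tz":0,"ax":0,"ay":0,"az":0,"hand":1},{"tx":0,"ty":0,"tz":0,"ax":0,"ay":0,"az":0,"hand":1},{"tx":0,"ty":0,"tz":0,"ax":0,"ay":0,"az":0,"hand":1}]}}

```text
clock: 52.35
eef_pos: [0.3702, 0.3107, 0.0866]
eef_rot: [1.0, 0.0, 0.0, -0.0]
ft_force: [0.3, -0.2, 1.8]
opening: 0.0492
grip_force: 30.0
```

{"name": "move_arm", "arguments": {"moves": [{"tx":0,"ty":0,"tz":-0.1,"ax":0,"ay":0,"az":0,"hand":1},{"tx":0,"ty":0,"tz":-0.2,"ax":0,"ay":0,"az":0,"hand":1},{"tx":0,"ty":0,"tz":-0.25,"ax":0,"ay":0,"az":0,"hand":1},{"tx":0,"ty":0,"tz":-0.25,"ax":0,"ay":0,"az":0,"hand":1},{"tx":0,"ty":0,"tz":-0.15,"ax":0,"ay":0,"az":0,"hand":1},{"tx":0.055,"ty":0.096,"tz":0,"ax":0,"ay":0,"az":0,"hand":1},{"tx":0.111,"ty":0.191,"tz":0,"ax":0,"ay":0,"az":0,"hand":1},{"tx":0.111,"ty":0.191,"tz":0,"ax":0,"ay":0,"az":0,"hand":1},{"tx":0.111,"ty":0.191,"tz":0,"ax":0,"ay":0,"az":0,"hand":1},{"tx":0.111,"ty":0.191,"tz":0,"ax":0,"ay":0,"az":0,"hand":1},{"tx":0.111,"ty":0.191,"tz":0,"ax":0,"ay":0,"az":0,"hand":1},{"tx":0.111,"ty":0.191,"tz":0,"ax":0,"ay":0,"az":0,"hand":1},{"tx":0.111,"ty":0.191,"tz":0,"ax":0,"ay":0,"az":0,"hand":1},{"tx":0.111,"ty":0.191,"tz":0,"ax":0,"ay":0,"az":0,"hand":1},{"tx":0.111,"ty":0.191,"tz":0,"ax":0,"ay":0,"az":0,"hand":1},{"tx":0.053,"ty":0.096,"tz":0,"ax":0,"ay":0,"az":0,"hand":1},{"tx":0,"ty":0,"tz":0,"ax":0,"ay":0,"az":0,"hand":1},{"tx":0,"ty":0,"tz":0,"ax":0,"ay":0,"az":0,"hand":1},{"tx":0,"ty":0,"tz":0,"ax":0,"ay":0,"az":0,"hand":1},{"tx":0,"ty":0,"tz":0,"ax":0,"ay":0,"az":0,"hand":1}]}}

```text
clock: 54.85
eef_pos: [0.5361, 0.0248, 0.2291]
eef_rot: [1.0, 0.001, 0.0, -0.0]
ft_force: [0.6, -0.2, -3.5]
opening: 0.0495
grip_force: 30.0
```

{"name": "move_arm", "arguments": {"moves": [{"tx":0,"ty":0,"tz":0.1,"ax":0,"ay":0,"az":0,"hand":1},{"tx":0,"ty":0,"tz":0.2,"ax":0,"ay":0,"az":0,"hand":1},{"tx":0,"ty":0,"tz":0.2,"ax":0,"ay":0,"az":0,"hand":1},{"tx":0,"ty":0,"tz":0.2,"ax":0,"ay":0,"az":0,"hand":1},{"tx":0,"ty":0,"tz":0.13,"ax":0,"ay":0,"az":0,"hand":1},{"tx":0,"ty":0,"tz":0.07,"ax":0,"ay":0,"az":0,"hand":1},{"tx":0,"ty":0,"tz":0.03,"ax":0,"ay":0,"az":0,"hand":1},{"tx":0,"ty":0,"tz":0.012,"ax":0,"ay":0,"az":0,"hand":1},{"tx":0,"ty":0,"tz":0,"ax":0,"ay":0,"az":0,"hand":1},{"tx":0,"ty":0,"tz":0,"ax":0,"ay":0,"az":0,"hand":1},{"tx":0,"ty":0,"tz":0,"ax":0,"ay":0,"az":0,"hand":1}]}}

```text
clock: 56.22
eef_pos: [0.5366, 0.0239, 0.088]
eef_rot: [1.0, 0.0, 0.0, 0.0]
ft_force: [-0.2, 0.1, -3.7]
opening: 0.0494
grip_force: 30.0
```

Lower, release, rise, then back away to the front right so the cameras can see.

{"name": "move_arm", "arguments": {"moves": [{"tx":0,"ty":0,"tz":0.009,"ax":0,"ay":0,"az":0,"hand":1},{"tx":0,"ty":0,"tz":0,"ax":0,"ay":0,"az":0,"hand":1},{"tx":0,"ty":0,"tz":0,"ax":0,"ay":0,"az":0,"hand":0},{"tx":0,"ty":0,"tz":0,"ax":0,"ay":0,"az":0,"hand":0},{"tx":0,"ty":0,"tz":0,"ax":0,"ay":0,"az":0,"hand":0},{"tx":0,"ty":0,"tz":0,"ax":0,"ay":0,"az":0,"hand":0},{"tx":0,"ty":0,"tz":-0.2,"ax":0,"ay":0,"az":0,"hand":0},{"tx":0,"ty":0,"tz":-0.35,"ax":0,"ay":0,"az":0,"hand":0},{"tx":0,"ty":0,"tz":-0.35,"ax":0,"ay":0,"az":0,"hand":0},{"tx":0,"ty":0,"tz":-0.2,"ax":0,"ay":0,"az":0,"hand":0},{"tx":-0.1,"ty":0.33,"tz":0,"ax":0,"ay":0,"az":0,"hand":0},{"tx":-0.1,"ty":0.33,"tz":0,"ax":0,"ay":0,"az":0,"hand":0},{"tx":-0.1,"ty":0.33,"tz":0,"ax":0,"ay":0,"az":0,"hand":0},{"tx":-0.1,"ty":0.33,"tz":0,"ax":0,"ay":0,"az":0,"hand":0},{"tx":-0.1,"ty":0.33,"tz":0,"ax":0,"ay":0,"az":0,"hand":0},{"tx":-0.1,"ty":0.33,"tz":0,"ax":0,"ay":0,"az":0,"hand":0},{"tx":-0.1,"ty":0.33,"tz":0,"ax":0,"ay":0,"az":0,"hand":0},{"tx":-0.1,"ty":0.33,"tz":0,"ax":0,"ay":0,"az":0,"hand":0},{"tx":-0.1,"ty":0.33,"tz":0,"ax":0,"ay":0,"az":0,"hand":0},{"tx":-0.1,"ty":0.33,"tz":0,"ax":0,"ay":0,"az":0,"hand":0}]}}

```text
clock: 58.72
eef_pos: [0.3861, -0.4725, 0.2514]
eef_rot: [1.0, 0.0, 0.0, 0.0]
ft_force: [0.8, -1.5, 0.1]
opening: 0.0919
grip_force: 0.0
```

{"name": "move_arm", "arguments": {"moves": [{"tx":0,"ty":0,"tz":0,"ax":0,"ay":0,"az":0,"hand":0},{"tx":0,"ty":0,"tz":0,"ax":0,"ay":0,"az":0,"hand":0},{"tx":0,"ty":0,"tz":0,"ax":0,"ay":0,"az":0,"hand":0},{"tx":0,"ty":0,"tz":0,"ax":0,"ay":0,"az":0,"hand":0}]}}

```text
clock: 59.22
eef_pos: [0.3875, -0.47, 0.2516]
eef_rot: [1.0, 0.001, 0.0, 0.0]
ft_force: [0.1, 0.3, -0.1]
opening: 0.0915
grip_force: 0.0
```

```bash
python3 - <<'E'
from h import *
a=cam('side');b=cam('top'); t=pickle.load(open('top0.pkl','rb'))
z=lambda im,f:cv2.resize(im[:,:,::-1],None,fx=f,fy=f,interpolation=cv2.INTER_CUBIC)
o=np.zeros((560,800,3),np.uint8)
o[:240,:300]=z(t['color'][182:262,262:362],3); o[:240,310:610]=z(b['color'][182:262,262:362],3)
o[260:560,:400]=b['color'][100:400,130:530,::-1]; o[260:510,410:770]=a['color'][110:360,200:560,::-1]
cv2.imwrite('pics/a3.png',o)
d=cv2.absdiff(t['color'],b['color'])[182:262,262:362]; print('mean diff',d.mean(),d.max())
g=lambda c:cv2.cvtColor(c['color'],cv2.COLOR_RGB2GRAY).astype(np.float32)
for n,(x,y) in dict(sq=(281,200),tall=(343,203),jar=(310,234)).items():
    A=g(t)[y-14:y+14,x-14:x+14].copy();B=g(b)[y-14:y+14,x-14:x+14].copy(); print(n,cv2.phaseCorrelate(A,B))
E
```

```text
mean diff 7.044 120
sq ((0.05971041654892062, -0.3565166733246006), 0.9968099406030443)
tall ((-0.028350941396821483, -0.566878520867931), 0.828945697148641)
jar ((0.08560106763701292, -0.6607572632113055), 0.955767801337772)
```

View pics/a3.png

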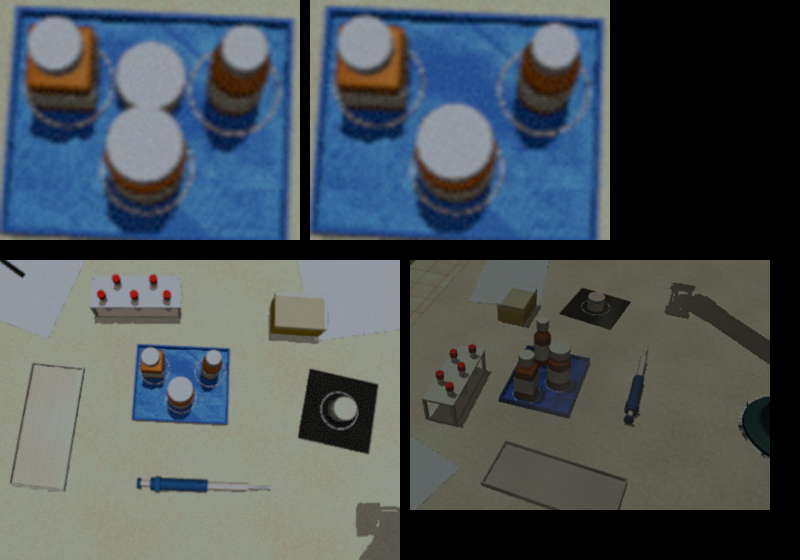

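All three bottles stand on their rings, less than 1 px (about 1 to 2 mm) from where they started. The dish is inside the mat ring, the rack and tip box have not moved, and the arm is clear. Handing in.

```bash
python3 -c "
from plant import manip
print(manip.job_done())"
```

```text
the job is handed in; nothing more can be done
None
```

The job is handed in after about 59 s of the 128 s allowed: the dish stands inside the ring on the mat, and by camera all three bottles are back within about 2 mm of where they started; the hand-in returned no verdict.

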